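# Unclamp a setting block and return it to its own storage bay

## Task

The steel setting block with the blue end is held in the clamp jig: lift the red pawl, slide the clamp bar back and take the block out. Put it back in its own bay of the storage rack, the one with the blue hood: its bare steel end tucked under the hood against the spring pusher, its blue end down behind the sill, so that it lies flat on the bay floor and is held there. Leave the yellow block, the screw cup and the transformer where they are.

Things in the scene. Friction and masses are not known exactly. Their poses are not given: they have to be found in the camera images.
- jig: Grey clamp jig fixed to the bench. Origin on the bench under the clamped block's centre; x runs from block to pawl. Plate x -64..186, 68 wide, 12 mm high. End stop x -57..-46, top 30 mm above the bench. Fences by the block's ends: |y| 17..22 mm, |x| over 24 mm, top 18 mm. Bar's guide x 94..182, 57 mm high; pin cheeks x 146..164, 80 mm high.
- clamp_bar (a joint): Steel clamp bar, slides along jig +x, off the block: 0 clamped, 0.045 m fully back (friction 2 to 3 N). Its end covers the last 20 mm of the block's +x end, 2 mm above it; its jaw stands 1 mm off the block's end face. Locked while the pawl is down.
- bar_knob (a point): Centre of the top of the black round knob on the bar, 20 mm in diameter and 22 mm tall on a thin neck; top 84 mm above the bench. Bar top 54 mm above the bench. Moves with the bar.
- pawl (a joint): Red ratchet pawl hinged on a pin across the jig: 0 down in the teeth, grows as its tab is lifted, up to 1.2 rad; above about 0.3 rad the bar is free. A stiff hinge (about 2 N at the tab), it stays where it is left.
- pawl_tab (a point): Centre of the top of the pawl's upright finger tab, 12 mm wide across the jig (y), 16 mm along it, 27 mm tall above the arm. As built 44 mm on the -x side of the pin and 32 mm above it, 102 mm above the bench. Moves with the pawl.
- pawl_pin (a point): Centre of the pawl's hinge pin, 70 mm above the bench, axis along the jig's y. The tab swings up and over it towards jig +x.
- block_blue: Steel setting block to be returned, 90 x 30 x 32 mm (x, y, z), 0.36 to 0.54 kg. Origin at the centre of its underside; long axis x; the 16 mm at its -x end are blue, the +x end is bare steel. It starts in the jig, its x axis along the jig's, underside 12 mm above the bench.
- block_blue_cap (a point): Centre of the blue block's blue end face (45 mm from the block's centre along -x, 16 mm above its underside).
- block_yellow: Same block with a yellow end, stored in the bay with the yellow hood; origin at the centre of its underside. Leave it.
- rack: Grey rack board, 136 x 320 x 6 mm, fixed to the bench, carrying three bays side by side 100 mm apart, all parallel to the board (order varies). x axis points from the open front to the hoods.
- bay_blue: Bay with blue hood and blue sill, empty; floor 14 mm above the bench. Origin on the floor, where the centre of the block's underside belongs; x from the open front (sill) to the hood, y across. Sides open between sill and cheeks. The block goes in only tilted, bare end low (room for about 14 degrees), pressing the pusher 5 mm or more past home; then the blue end drops behind the sill.
- blue_sill (a point): Middle of the top inner edge of the blue bay's sill: bay x -45, 10 mm above the floor. The sill is 7 mm thick, 48 mm wide, with corner pieces of the same height at |y| 18..24 mm reaching to x -36.
- blue_hood (a point): Middle of the front lower edge of the blue hood: bay x +31, 40 mm above the floor. Hood 6 mm thick, 48 mm wide. Cheeks under it at |y| 18..24 mm from x +35; back wall at x +60.
- bay_blue_pusher (a joint): Black spring pusher in the blue bay, 22 mm wide, 3..13 mm above the floor: 0 free (face at bay x +41 mm), gives way towards +x to 0.010 m. 4 N at first touch, 6.3 N at 4 mm (block home), 9.6 N fully pressed. It pushes the block back against the sill.
- bay_red: Identical empty bay with red hood and sill, belongs to another block. Axes and origin as for bay_blue.
- bay_yellow: Bay with yellow hood and sill, holding the yellow block. Axes and origin as for bay_blue.
- the_screw_cup: Grey cup with screws, 51 mm in diameter, 42 mm tall; loose bystander. Origin at centre of its underside.
- transformer_part: Small black transformer with yellow winding, 36 x 46 x 33 mm; loose bystander. Origin at centre of its underside.

How it is judged (in metres and radians):
On the way, in this order (a step that is already met when the one before it is completed fails the run):
1. the pawl is lifted clear while the bar is still closed and the block in the jig (value of joint pawl above 0.3 rad and value of joint clamp_bar below 0.01 m and distance between block_blue and jig below 0.03 m), for 0.1 s.
2. the bar is slid back off the block while the block is still in the jig (value of joint clamp_bar above 0.024 m and distance between block_blue and jig below 0.035 m), for 0.1 s.
At the end, for the whole second after the job is handed in: Blue-ended block at rest, upright and flat (3 deg, 3 mm) on the floor of the blue-hooded bay, within 4 mm of home along it and 6 mm across, blue end at the sill; yellow block within 20 mm, screw cup and transformer within 30 mm of their starts (x of block_blue in the frame of bay_blue between -0.004 and 0.004 m and y of block_blue in the frame of bay_blue between -0.006 and 0.006 m and z of block_blue in the frame of bay_blue between -0.003 and 0.003 m and x of block_blue_cap in the frame of bay_blue below -0.03 m and z of block_blue_cap in the frame of bay_blue above 0.012 m and angle between the z axis of block_blue and the z axis of bay_blue, either way round below 0.05 rad and angle between block_blue's own z axis and vertical below 0.05 rad and linear speed of block_blue below 0.01 m/s and distance of block_yellow from where it was at the start of the episode below 0.02 m and distance of each of the_screw_cup, transformer_part from where it was at the start of the episode below 0.03 m); the robot touches nothing.
It fails at once if the yellow block is disturbed (moved 20 mm) (distance of block_yellow from where it was at the start of the episode above 0.02 m).
It fails at once if the screw cup is disturbed (moved 30 mm) (distance of the_screw_cup from where it was at the start of the episode above 0.03 m).
It fails at once if the transformer is disturbed (moved 30 mm) (distance of transformer_part from where it was at the start of the episode above 0.03 m).
It also fails if it takes over 58 s, if anything falls off the work surface, if the arm or the gripper's body presses on something with over 40 N, if the wrist force passes 120 N, or if a joint passes its speed limit or range.

## Robot

A 6-joint arm with a two-finger parallel gripper is mounted at the origin on a cart in front of the work surface, level with it; the furniture and walls round the work are solid. World frame = base frame: x ahead of the robot, y to its left, z up, the work surface at z = 0. Lengths are in mm, angles in rad, forces in N, time in s.
With the tool pointing down it reaches from about 350 to 875 mm from the base axis. Payload 4.2 kg.
Tool frame: the origin (TCP) lies midway between the tips of the shut fingers; the grasp point (between the pads) lies 19 mm behind it; z points along the fingers, y is the line along which they close (so a half turn about z gives the same grasp; the last joint's range is limited). The gripper opens to 85 mm and grips with 20 to 120 N. Pads are 22 mm wide; open, the fingers measure 114 mm over their backs; the gripper's body (76 mm by 85 mm) begins 54 mm behind the grasp point. The pads swing forward as they close: fully open they stand 13 mm farther back than shut.
Start: joints at [-1.029, 0.385, 0.008, 0, -1.194, -0.259], TCP at [174.42, -600.147, 231.312] pointing down, gripper open.
Joint ranges: [-3.14, 3.14], [-1.21, 2.06], [-1.07, 1.41], [-3.16, 2.05], [-2.99, -0.16], [-3.1, 3.1]. Speed limits (rad/s): [2.79, 2.79, 3.14, 3.14, 3.14, 3.14].

## Interface

Orientations are given as a unit quaternion [x, y, z, w].
In Python, from bench import * gives the robot as it stands.
- The arm moves only by the tool drive_tool, never from a script. Its argument "plan" is a list that holds one entry, the list of rows, each a list of 5 numbers: the closure, from -1 (fully open) to 1 (shut), then the shift along the world's x, y, z in mm, then the turn about the world's z in degrees. A call has 1 to 20 rows; each row shifts and turns the commanded pose from where the row before left it; what a row does not reach is not made up. A row lasts 1/12 s, in which the tool goes at most 41.7 mm and 7.16 degrees, less where a joint would pass 70% of its speed; a pose out of reach is approached as far as the arm can. A call is refused whole if a number of a shift passes 41.7 or a number of a turn 7.16, either way. A call with a gripper value outside its range is refused whole. The fingers move at their own pace and stop on an object; the grip force is fixed at half the most. Time passes only in rows, so rows that do not move let the fingers close. It gives the time, the measured TCP pose, the force, the opening and the grip force at its end, in the units of the state.
- read_state(): the state, without advancing time (a new reading comes with each control period).
- get_image(name): name is "scene" or "side" or "wrist"; returns (picture, depth): 384x512x3 uint8, red, green, blue; 384x512 float32, mm along the optical axis (not along the pixel's ray), 0 where there is no reading.
- camera_model(name): a dict with "fx", "fy", "cx", "cy" (pixels), "R" (3x3) and "t" (3): a world point X has camera coordinates R X + t; the wrist camera has in their place "mount" (4x4, takes a point from camera to tool coordinates, whose origin is the TCP and whose axes are the flange's). Camera axes: x right, y down, z forward; pixel columns grow to the right and rows downward; lengths in mm; the calibration is good to about 2 mm. A picture is of the moment at which its call begins: read the wrist's pose just before it. camera_model takes no time and is no camera call.
- job_done(): hands the job in; it is judged then, once.
The state is a dict: "clock": time; "joints": joint angles; "joint_vel": joint speeds; "joint_efforts": joint torques, N m; "position": TCP position; "ee_rot": TCP orientation; "contact_force": force on the tool from outside, world axes, zero at the start; "wrist_torque": the same for the moment, N m; "gripper_width": finger opening in mm; "grasp_force": force on a finger pad.
Only numpy, scipy, OpenCV 4.12 (cv2) and the standard library are available. Lean on these libraries where they do the work, as an engineer would, in place of code of your own. Each camera call takes 0.05 s, during which the arm holds its last target. There are 200 camera calls.

## Working session

There is one attempt and no reset: what is moved stays moved. The work goes in short steps, Python scripts to look and compute and a tool call to move; the robot and the scene stay as the last step left them, time stands still between calls to the robot, and variables do not carry over. Pictures are saved under pics/ and viewed, at most 12 in all, crops included, and the job is handed in when it is done.

Besides the shell and the picture viewer there is one more tool, called after "Call:" as name([rows], argument=value, ...), one row to a line, values as JSON. drive_tool: Moves the arm, as the interface text tells. Its arguments: {"type":"object","properties":{"plan":{"type":"array"}},"required":["plan"]}

```bash
ls; mkdir -p pics; cat > h.py <<'E'
from bench import *
import numpy as np, cv2
from scipy.spatial.transform import Rotation as Ro
def cam(n):
    s=read_state(); im,d=get_image(n); m=camera_model(n)
    if n=='wrist':
        M=np.array(m['mount']); T=np.eye(4); T[:3,:3]=Ro.from_quat(s['ee_rot']).as_matrix(); T[:3,3]=s['position']
        C=T@M
    else:
        R=np.array(m['R']);t=np.array(m['t']); C=np.eye(4); C[:3,:3]=R.T; C[:3,3]=-R.T@t
    return im,d,m,C
def cloud(d,m,C):
    v,u=np.mgrid[:d.shape[0],:d.shape[1]]
    P=np.stack([(u-m['cx'])/m['fx']*d,(v-m['cy'])/m['fy']*d,d],-1)
    P=P@C[:3,:3].T+C[:3,3]; P[d<=0]=np.nan
    return P
def save(n,im): cv2.imwrite(n,im[...,::-1])
E
python3 - <<'E'
from h import *
a={}
for n in ['scene','side','wrist']:
    im,d,m,C=cam(n); P=cloud(d,m,C); np.savez(f'/tmp/{n}0.npz',im=im,d=d,P=P,C=C)
    a[n]=im; print(n,C.round(2).tolist(),m['fx'],(d>0).mean())
s=read_state();print(s)
save('pics/a.png',cv2.resize(np.hstack([a['scene'],a['side']]),(800,300)))
save('pics/s.png',a['scene']); save('pics/d.png',a['side']);save('pics/w.png',a['wrist'])
E
```

```text
pics
scene [[-0.68, -0.52, 0.51, -134.03], [-0.73, 0.49, -0.48, 712.38], [0.0, -0.7, -0.71, 1165.24], [0.0, 0.0, 0.0, 1.0]] 489.2010561355432 0.9914194742838541
side [[0.93, -0.17, 0.34, 329.36], [-0.38, -0.41, 0.83, -714.43], [-0.0, -0.89, -0.45, 459.43], [0.0, 0.0, 0.0, 1.0]] 351.25868239523896 0.9960835774739584
wrist [[-0.28, 0.92, 0.26, 106.06], [0.96, 0.27, 0.08, -619.44], [0.0, 0.28, -0.96, 372.16], [0.0, 0.0, 0.0, 1.0]] 264.6628614266243 0.995941162109375
{'clock': 0.15, 'joints': array([-1.02941514e+00,  3.85386576e-01,  6.97304288e-03, -3.17938184e-04,
       -1.19399542e+00, -2.58586271e-01]), 'joint_vel': array([ 9.16513084e-05, -1.73495775e-03,  3.75807543e-03,  2.35819314e-03,
        5.07834430e-05,  3.53617546e-04]), 'joint_efforts': array([-5.10359841e-04, -3.92677546e+01,  1.88582897e+01,  4.18863997e+00,
       -3.36273639e-03, -5.93844419e-06]), 'position': array([ 174.28541465, -599.77119572,  230.48694868]), 'ee_rot': array([-1.40868691e-01,  9.90027949e-01,  8.00208589e-04, -1.77874370e-04]), 'contact_force': array([-0.32958123,  0.12878215, -0.7395972 ]), 'wrist_torque': array([-0.03004848,  0.00720312, -0.00513553]), 'grasp_force': 0.0, 'gripper_width': 85.21050806424225}
```

View pics/s.png

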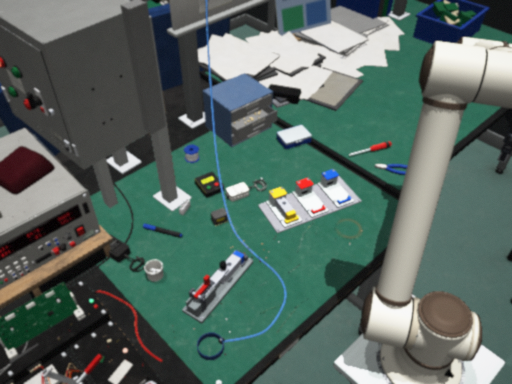

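View pics/d.png

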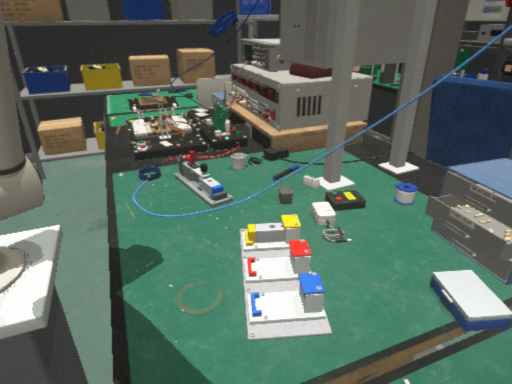

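The scene view shows the jig near (220,285), with the blue cap at (238,257). The rack is near (310,200), and its blue bay is at (335,187). The side view shows the blue bay nearest the camera, with the hood at (312,290) and the sill at (255,303). Next I'll measure points from colour and depth.

```bash
cat >> h.py <<'E'
def blobs(im,P,lo,hi,zr,box,amin=6):
    hsv=cv2.cvtColor(im,cv2.COLOR_RGB2HSV); k=cv2.inRange(hsv,np.array(lo),np.array(hi))>0
    x,y,z=P[...,0],P[...,1],P[...,2]
    k&=(z>zr[0])&(z<zr[1])&(x>box[0])&(x<box[1])&(y>box[2])&(y<box[3])
    n,l,st,c=cv2.connectedComponentsWithStats(k.astype(np.uint8))
    for i in range(1,n):
        if st[i,4]>=amin:
            Q=P[l==i]; q=np.percentile(Q,[3,50,97],axis=0).round(0)
            print('  px',c[i].round(0),'n',st[i,4],'lo',q[0],'med',q[1],'hi',q[2])
E
python3 - <<'E'
from h import *
R=Ro.from_quat(read_state()['ee_rot']).as_matrix(); print(R.round(3).tolist())
for n in ['scene','side','wrist']:
    f=np.load(f'/tmp/{n}0.npz'); im,P=f['im'],f['P']
    for nm,lo,hi in [('blue',(100,120,60),(125,255,255)),('red',(0,140,70),(8,255,255)),('red2',(172,140,70),(180,255,255)),('yel',(22,120,90),(34,255,255))]:
        print(n,nm); blobs(im,P,lo,hi,(4,160),(100,800,-900,400))
f=np.load('/tmp/scene0.npz');P=f['P'];print(P[257,238],P[199,310])
def up(im,u,v,w,h,s): return cv2.resize(im[v:v+h,u:u+w],None,fx=s,fy=s,interpolation=cv2.INTER_CUBIC)
a=up(f['im'],175,240,100,90,4); b=up(f['im'],255,160,110,90,3.6)
b=cv2.resize(b,(400,360)); w=np.load('/tmp/wrist0.npz')['im']
save('pics/e.png',np.hstack([a,b])); 
E
```

```text
[[-0.96, -0.279, -0.001], [-0.279, 0.96, 0.002], [0.0, 0.002, -1.0]]
scene blue
  px [306. 140.] n 23 lo [ 789. -458.    5.] med [ 794. -443.   14.] hi [ 798. -417.   19.]
  px [221. 186.] n 84 lo [690.  -9.  62.] med [744.  20. 106.] hi [793.  48. 153.]
  px [396. 168.] n 116 lo [ 438. -595.    5.] med [ 471. -556.   10.] hi [ 496. -536.   17.]
  px [330. 174.] n 116 lo [ 560. -340.   24.] med [ 578. -320.   59.] hi [ 600. -294.   63.]
  px [345. 200.] n 28 lo [ 479. -314.   14.] med [ 486. -296.   21.] hi [ 496. -271.   26.]
  px [234. 229.] n 64 lo [580.  49.   6.] med [635.  68.  29.] hi [683.  76.  55.]
  px [180. 235.] n 8 lo [741. 190.   6.] med [744. 192.   9.] hi [746. 195.  14.]
  px [273. 284.] n 162 lo [330.  72.   4.] med [407.  86.   8.] hi [550. 204.  13.]
  px [239. 255.] n 64 lo [530. 112.  14.] med [542. 126.  42.] hi [566. 136.  47.]
  px [245. 336.] n 97 lo [327. 221.   5.] med [347. 284.   8.] hi [377. 333.  15.]
  px [206. 336.] n 41 lo [390. 334.  11.] med [417. 355.  20.] hi [422. 384.  25.]
  px [214. 354.] n 39 lo [355. 344.  10.] med [359. 375.  20.] hi [38
[... 1470 characters left out ...]
.]
  px [299. 248.] n 266 lo [ 590. -251.   57.] med [ 607. -228.   60.] hi [ 626. -203.   61.]
  px [251. 266.] n 77 lo [ 509. -223.   17.] med [ 516. -201.   23.] hi [ 530. -178.   25.]
side red2
side yel
  px [290. 221.] n 201 lo [ 620. -156.   56.] med [ 636. -134.   60.] hi [ 656. -110.   61.]
  px [250. 234.] n 185 lo [ 539. -127.   18.] med [ 551. -117.   30.] hi [562. -90.  47.]
wrist blue
  px [223. 316.] n 33 lo [ 414. -588.    4.] med [ 417. -583.    8.] hi [ 419. -576.   12.]
  px [204. 322.] n 12 lo [ 432. -612.    6.] med [ 434. -610.    9.] hi [ 439. -608.   11.]
wrist red
wrist red2
wrist yel
[535.40791814 136.91408197  43.95127528] [ 569.29109806 -214.28569946   17.10039865]
```

View pics/w.png

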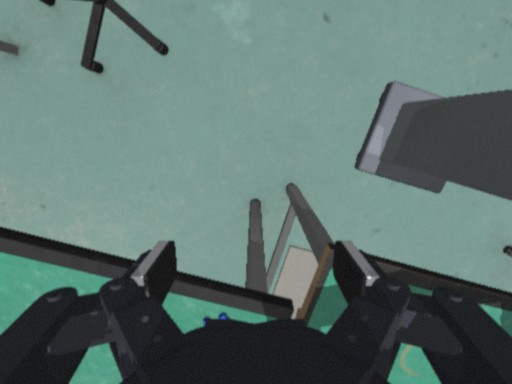

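View pics/e.png

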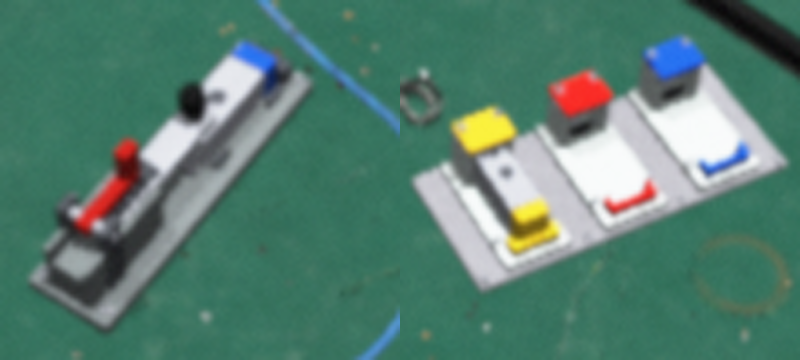

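The wrist view shows only the floor from here. The zoom shows, along the jig, the blue cap, knob, red tab and pawl in that order, and the rack in the order yellow, red, blue. I'll move the wrist camera over the jig.

Call:
drive_tool([
  [[1,16,36.5,0,4.35],[1,16,36.5,0,4.35],[1,16,36.5,0,4.35],[1,16,36.5,0,4.35],[1,16,36.5,0,4.35],[1,16,36.5,0,4.35],[1,16,36.5,0,4.35],[1,16,36.5,0,4.35],[1,16,36.5,0,4.35],[1,16,36.5,0,4.35],[1,16,36.5,0,4.35],[1,16,36.5,0,4.35],[1,16,36.5,0,4.35],[1,16,36.5,0,4.35],[1,16,36.5,0,4.35],[1,16,36.5,0,4.35],[1,16,36.5,0,4.35],[1,16,36.5,0,4.35],[1,16,36.5,0,4.35],[1,16,36.5,0,4.35]],
])

```text
clock: 1.82
position: [494.5, 131.9, 231.2]
ee_rot: [0.785, -0.619, -0.0, 0.0]
contact_force: [1.6, 0.0, -0.9]
gripper_width: -0.3
grasp_force: 0.0
```

Call:
drive_tool([
  [[1,16,36,0,0],[1,10,20,0,0],[1,0,0,0,0],[1,0,0,0,0],[1,0,0,0,0]],
])

```text
clock: 2.23
position: [519.8, 185.4, 230.8]
ee_rot: [0.784, -0.621, -0.0, 0.001]
contact_force: [-0.3, -1.0, -0.3]
gripper_width: 0.1
grasp_force: 0.0
```

```bash
python3 - <<'E'
from h import *
s=read_state();print(s['position'],s['ee_rot'],s['gripper_width'],s['clock'])
im,d,m,C=cam('wrist'); P=cloud(d,m,C); np.savez('/tmp/wrist1.npz',im=im,d=d,P=P,C=C)
save('pics/w1.png',im)
B=(300,700,50,420)
print('blue');blobs(im,P,(100,120,60),(125,255,255),(4,160),B)
print('red');blobs(im,P,(0,140,70),(8,255,255),(20,160),B)
print('dark knob');blobs(im,P,(0,0,0),(180,255,60),(76,90),B)
print('top 44'); blobs(im,P,(0,0,0),(180,90,255),(38,49),B,40)
print('bar54'); blobs(im,P,(0,0,0),(180,90,255),(50,59),B,40)
print('plate'); blobs(im,P,(0,0,0),(180,90,255),(8,16),B,100)
E
```

```text
[519.84526054 185.36236819 230.78490784] [ 7.83682155e-01 -6.21161541e-01 -2.90596071e-04  7.31540934e-04] 0.05086888722430883 2.2333
blue
  px [289. 124.] n 1705 lo [329.  54.   5.] med [461.  76.   8.] hi [676. 290.  57.]
  px [243. 127.] n 258 lo [531. 119.  11.] med [547. 128.  43.] hi [559. 136.  45.]
red
dark knob
  px [245. 195.] n 175 lo [519. 192.  79.] med [527. 198.  83.] hi [534. 205.  84.]
top 44
  px [244. 159.] n 1146 lo [518. 137.  42.] med [537. 164.  43.] hi [552. 199.  45.]
  px [119. 256.] n 264 lo [652. 310.  38.] med [678. 340.  41.] hi [699. 359.  43.]
bar54
  px [245. 210.] n 716 lo [507. 189.  52.] med [520. 229.  53.] hi [537. 259.  57.]
plate
  px [246. 172.] n 3291 lo [486. 103.  10.] med [529. 185.  11.] hi [574. 287.  13.]
  px [122. 253.] n 133 lo [668. 334.   8.] med [684. 351.  13.] hi [698. 357.  16.]
```

View pics/w1.png

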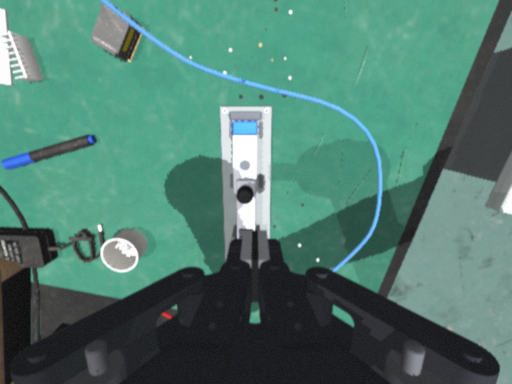

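The wrist picture shows the jig straight down the image: cap (244,128), knob (245,195), tab hidden behind the fingers. The cup is at (120,253) and the transformer at (118,32), both well clear. Next is an axis fit.

```bash
python3 - <<'E'
from h import *
f=np.load('/tmp/wrist1.npz');im,P,d=f['im'],f['P'],f['d']; m=camera_model('wrist');C=f['C']
x,y,z=P[...,0],P[...,1],P[...,2]
hsv=cv2.cvtColor(im,cv2.COLOR_RGB2HSV)
for nm,k in [('plate+all',(z>8)&(z<60)&(x>470)&(x<590)&(y>90)&(y<260)&(hsv[...,1]<110)),('blocktop',(z>40)&(z<48)&(x>500)&(x<570)&(y>100)&(y<215))]:
    # left/right edges per row -> directions
    for side in (0,1):
        pts=[]
        for r in range(384):
            c=np.where(k[r])[0]
            if len(c)>15: pts.append(P[r,c[0] if side==0 else c[-1]])
        pts=np.array(pts); 
        vx,vy,x0,y0=cv2.fitLine(pts[:,:2].astype(np.float32),cv2.DIST_HUBER,0,.01,.01).ravel()
        a=np.degrees(np.arctan2(vy,vx))%180; print(nm,side,len(pts),round(a,2),x0,y0,pts[:,2].mean())
    Q=P[k][:,:2]; print(Q.min(0),Q.max(0))
# knob by rim at z84; cap edges along axis
k=(z>78)&(z<90)&(x>510)&(x<545)&(y>180)&(y<215); Q=P[k]
print('knob circle',cv2.minEnclosingCircle(Q[:,:2].astype(np.float32)))
f=np.load('/tmp/scene0.npz');im,P=f['im'],f['P'];x,y,z=P[...,0],P[...,1],P[...,2]
for n in('scene','side'):
    f=np.load(f'/tmp/{n}0.npz');im,P=f['im'],f['P'];h=cv2.cvtColor(im,cv2.COLOR_RGB2HSV)
    k=(cv2.inRange(h,np.array((0,140,60)),np.array((8,255,255)))>0)&(P[...,2]>60)&(P[...,0]<540)&(P[...,1]>240)&(P[...,1]<340)
    for lo,hi in((60,80),(80,90),(90,98),(98,110)):
        Q=P[k&(P[...,2]>lo)&(P[...,2]<hi)]
        if len(Q): print(n,lo,len(Q),Q.mean(0).round(1),Q.min(0).round(1),Q.max(0).round(1))
E
```

```text
plate+all 0 124 103.6 564.7845 182.91006 14.294273624372503
plate+all 1 124 103.05 498.79657 174.29553 11.130171787770323
[478.76527353  95.5910827 ] [581.66743481 259.9863671 ]
blocktop 0 58 102.03 552.0503 157.49527 42.92552160625105
blocktop 1 58 103.32 523.66235 154.20845 42.93454304276833
[512.16832488 118.35770213] [560.07252536 210.52503283]
knob circle ((526.601806640625, 200.62933349609375), 9.82235336303711)
scene 60 69 [502.7 298.1  73.6] [495.2 269.7  61.6] [511.8 323.6  79.6]
scene 80 10 [504.8 276.1  85.1] [502.6 270.2  80.1] [506.8 280.8  90. ]
scene 90 11 [506.5 275.1  94.7] [503.3 269.1  90.7] [512.5 280.6  98. ]
scene 98 18 [509.2 273.3 100.8] [502.9 265.6  98.3] [514.6 281.1 104.3]
side 60 40 [505.6 283.7  73.5] [496.1 261.   67.1] [516.1 315.7  79.8]
side 80 13 [511.1 264.5  84.5] [506.1 261.6  80.7] [517.1 271.1  88.7]
side 90 12 [510.9 263.9  94.5] [506.7 259.3  90.4] [515.9 269.9  97.7]
side 98 9 [510.9 267.1 100.6] [505.6 261.3  98.6] [517.5 275.  102.6]
```

Call:
drive_tool([
  [[0,-3,28.4,0,0],[0,-3,28.4,0,0],[0,-3.2,28.3,0,0],[0,0,0,-30,0],[0,0,0,-37,0],[0,0,0,-37,0],[0,0,0,-25,0],[0,0,0,-18,0],[0,0,0,0,0],[0,0,0,0,0],[1,0,0,0,0],[1,0,0,0,0],[1,0,0,0,0],[1,0,0,0,0],[1,0,0,0,0],[1,0,0,0,0]],
])

```text
clock: 3.62
position: [511.7, 271.2, 86.4]
ee_rot: [0.784, -0.621, 0.0, -0.001]
contact_force: [-2.8, -1.7, 6.7]
gripper_width: 10.2
grasp_force: 60.8
```

Call:
drive_tool([
  [[1,-0.6,2,3.5,0],[1,-0.6,3,4,0],[1,-1,4.4,4.3,0],[1,-1,4,3,0],[1,-1,4.2,3,0],[1,-0.9,4.2,2.5,0],[1,-0.8,3.4,1.6,0],[1,-0.8,3.4,1.2,0],[1,0,0,0,0],[1,0,0,0,0]],
])

```text
clock: 4.45
position: [504.8, 299.0, 106.0]
ee_rot: [0.783, -0.621, 0.0, 0.001]
contact_force: [6.6, -1.6, -7.4]
gripper_width: 10.3
grasp_force: 58.5
```

```bash
python3 - <<'E'
from h import *
s=read_state();print(s['position'],s['contact_force'],s['gripper_width'])
a=cam('scene')[0][240:330,175:275];b=cam('side')[0][130:220,150:250]
save('pics/p.png',np.hstack([cv2.resize(q,(400,360),interpolation=2) for q in(a,b)]))
E
```

```text
[504.75590775 298.96565463 105.95598175] [ 6.59199461 -1.61586854 -7.36106691] 10.347411128667012
```

View pics/p.png

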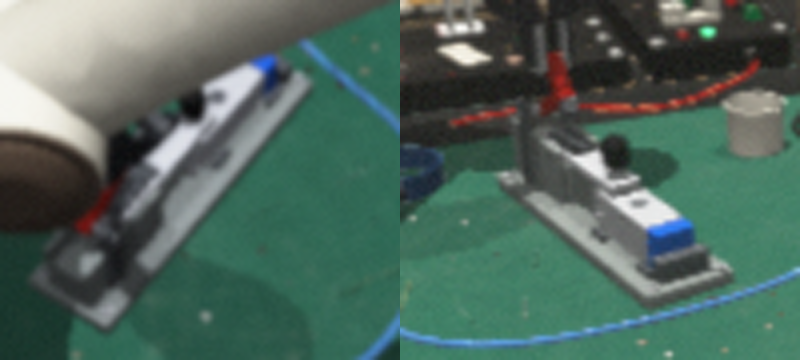

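The side crop shows the pawl's red arm raised steeply at (555,80), with the bar and block unmoved. I'll release it, go around to the block side of the knob and push the bar back.

Call:
drive_tool([
  [[0,0,0,0,0],[0,0,0,0,0],[0,0,0,0,0],[0,0,0,25,0],[0,0,0,25,0],[1,7,-31.6,0,0],[1,7.2,-31.6,0,0],[1,7.2,-31.6,0,0],[1,7.2,-31.6,0,0],[1,0,0,-25,0],[1,0,0,-30,0],[1,0,0,-20,0],[1,0,0,-14,0],[1,0,0,0,0],[1,0,0,0,0]],
])

```text
clock: 5.8
position: [533.2, 173.3, 68.6]
ee_rot: [0.784, -0.621, 0.0, 0.0]
contact_force: [1.0, -0.1, 0.0]
gripper_width: -0.0
grasp_force: 0.0
```

Call:
drive_tool([
  [[1,-1,4,0,0],[1,-1.4,5.8,0,0],[1,-1.4,5.8,0,0],[1,-1.4,5.8,0,0],[1,-1.4,5.8,0,0],[1,-1.4,5.8,0,0],[1,-1.4,5.8,0,0],[1,-1.4,5.8,0,0],[1,0,0,0,0],[1,0,0,0,0]],
])

```text
clock: 6.63
position: [521.6, 218.3, 67.9]
ee_rot: [0.784, -0.621, -0.0, 0.0]
contact_force: [-0.1, -0.3, 0.1]
gripper_width: 0.1
grasp_force: 0.0
```

Call:
drive_tool([
  [[1,-0.8,3.2,0,0],[1,0,0,0,0],[1,1.2,-5,0,0],[1,0,0,40,0],[-0.2,0,0,40,0],[-0.2,7,-27,20,0],[-0.2,7,-26,0,0],[-0.2,0,0,0,0],[-0.2,0,0,0,0]],
])

```text
clock: 7.38
position: [536.7, 161.6, 168.6]
ee_rot: [0.783, -0.622, -0.0, -0.0]
contact_force: [-0.0, 1.0, 0.0]
gripper_width: 51.2
grasp_force: 0.0
```

```bash
python3 - <<'E'
from h import *
s=read_state();print(s['position'],s['ee_rot'],s['gripper_width'])
im,d,m,C=cam('wrist'); P=cloud(d,m,C); np.savez('/tmp/wrist2.npz',im=im,d=d,P=P,C=C)
save('pics/w2.png',im)
B=(300,700,50,420)
blobs(im,P,(100,120,60),(125,255,255),(20,60),B)
x,y,z=P[...,0],P[...,1],P[...,2]
k=(z>40)&(z<48)&(x>500)&(x<570)&(y>100)&(y<215)
Q=P[k][:,:2]; u=np.array([-.228,.974]);n=np.array([.974,.228])
print('block s',np.percentile(Q@u,[.5,99.5]),'n',np.percentile(Q@n,[1,99]),len(Q))
r=cv2.minAreaRect(Q.astype(np.float32)); print(r)
E
```

```text
[536.70209306 161.63239791 168.60918805] [ 7.82858050e-01 -6.22200251e-01 -1.79489783e-04 -3.00147531e-04] 51.238588585198556
  px [159.  62.] n 545 lo [611.  52.  21.] med [650.  63.  41.] hi [678.  72.  59.]
  px [253. 156.] n 501 lo [531. 119.  30.] med [545. 127.  43.] hi [558. 136.  45.]
block s [-7.25525825 82.32888327] n [544.9440401  574.22137781] 2385
((536.1014404296875, 164.3206787109375), (29.990800857543945, 90.37930297851562), 12.853517532348633)
```

View pics/w2.png

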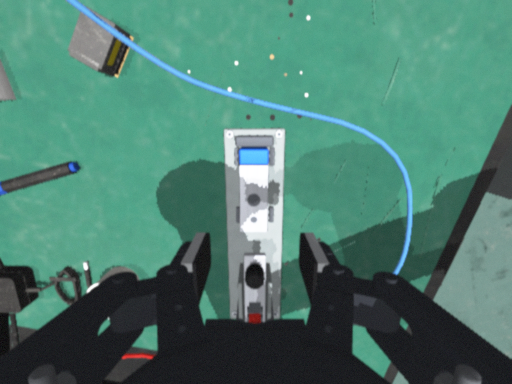

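The picture shows the block (centre near (254,190)) fully uncovered and the bar retracted to row 253. The fitted top rectangle, 30.0 x 90.4 mm at 102.9°, matches the block. I'll grasp at its centre and lift.

Call:
drive_tool([
  [[-0.2,-0.6,2.7,0,0],[-0.2,0,0,-40,0],[-0.2,0,0,-40,0],[-0.2,0,0,-35,0],[-0.2,0,0,-20,0],[-0.2,0,0,-15,0],[-0.2,0,0,0,0],[1,0,0,0,0],[1,0,0,0,0],[1,0,0,0,0],[1,0,0,0,0],[1,0,0,0,0],[1,0,0,0,0]],
])

```text
clock: 8.52
position: [536.4, 166.2, 19.2]
ee_rot: [0.784, -0.621, 0.0, -0.001]
contact_force: [-0.4, 1.9, 0.7]
gripper_width: 28.7
grasp_force: 60.8
```

Call:
drive_tool([
  [[1,0,0,5,0],[1,0,0,15,0],[1,0,0,35,0],[1,0,0,35,0],[1,0,0,35,0],[1,0,0,30,0],[1,0,0,10,0],[1,0,0,0,0]],
])

```text
clock: 9.18
position: [537.1, 166.1, 186.2]
ee_rot: [0.784, -0.621, 0.001, -0.003]
contact_force: [0.5, 0.4, -4.9]
gripper_width: 28.8
grasp_force: 61.0
```

Call:
drive_tool([
  [[1,3,-27.5,0,-6.6],[1,3,-27.5,0,-6.6],[1,3,-27.5,0,-6.6],[1,3,-27.5,0,-6.6],[1,3,-27.5,0,-6.6],[1,3,-27.5,0,-6.6],[1,3,-27.5,0,-6.6],[1,3,-27.5,0,-6.6],[1,3,-27.5,0,-6.6],[1,3,-27.5,0,-6.6],[1,3,-27.5,0,-6.6],[1,3,-27.5,0,-6.6],[1,3,-27.5,0,-6.6],[1,3,-27.5,0,-6.6],[1,3,-27.5,0,-6.6],[1,3,-27.5,0,-6.6],[1,3,-27.5,0,-6.6],[1,3,-27.5,0,-6.6],[1,0,0,0,0],[1,0,0,0,0]],
])

```text
clock: 10.85
position: [588.0, -330.1, 178.5]
ee_rot: [0.137, 0.991, 0.001, -0.004]
contact_force: [-0.2, 1.1, -4.8]
gripper_width: 28.9
grasp_force: 61.0
```

```bash
python3 - <<'E'
from h import *
for i in range(1): s=read_state();print(s['position'],s['ee_rot'],s['gripper_width'],s['clock'])
im,d,m,C=cam('wrist'); P=cloud(d,m,C); np.savez('/tmp/wrist3.npz',im=im,d=d,P=P,C=C)
save('pics/w3.png',im)
B=(380,720,-460,-20)
print('blue');blobs(im,P,(100,120,60),(125,255,255),(4,70),B)
print('red');blobs(im,P,(0,140,70),(8,255,255),(4,70),B)
print('yel');blobs(im,P,(22,120,90),(34,255,255),(4,70),B)
E
```

```text
[ 587.98079726 -330.13758192  178.48946845] [ 0.13709478  0.99055006  0.00120869 -0.00375939] 28.912890771085515 10.85
blue
  px [263.  88.] n 372 lo [ 480. -315.   22.] med [ 488. -292.   23.] hi [ 502. -272.   25.]
red
  px [357.  90.] n 391 lo [ 508. -221.   21.] med [ 517. -197.   23.] hi [ 531. -177.   25.]
  px [359. 185.] n 1481 lo [ 589. -248.   58.] med [ 606. -226.   59.] hi [ 627. -203.   61.]
yel
  px [458.  96.] n 811 lo [ 538. -125.   22.] med [ 550. -107.   45.] hi [563. -84.  47.]
  px [456. 186.] n 1521 lo [ 618. -153.   57.] med [ 635. -131.   59.] hi [ 655. -107.   61.]
```

View pics/w3.png

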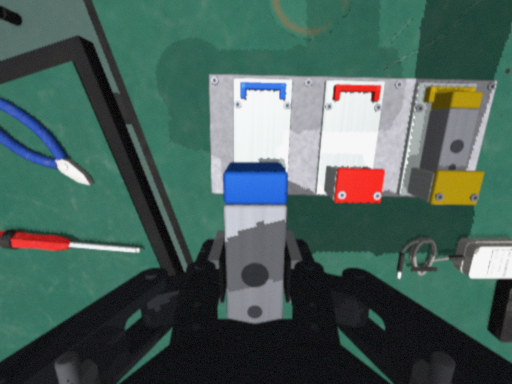

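The wrist picture shows the blue sill at (263,90), the red bay at (357,140) and the yellow bay at (457,145). The held block, blue cap at (255,185), hides the blue hood. Next I'll fit the rack axis from the sills and hoods.

```bash
python3 - <<'E'
from h import *
f=np.load('/tmp/wrist3.npz');im,P=f['im'],f['P']; hsv=cv2.cvtColor(im,cv2.COLOR_RGB2HSV);x,y,z=P[...,0],P[...,1],P[...,2]
R={}
def rect(n,lo,hi,z0,z1,px):
    k=(cv2.inRange(hsv,np.array(lo),np.array(hi))>0)&(z>z0)&(z<z1); k[:, :px[0]]=0;k[:,px[1]:]=0; k[:px[2]]=0;k[px[3]:]=0
    r=cv2.minAreaRect(P[k][:,:2].astype(np.float32)); R[n]=np.array(r[0]); print(n,k.sum(),np.round(r[0],1),np.round(r[1],1),round(r[2],1))
rect('bs',(100,120,60),(125,255,255),20,28,(200,320,60,120))
rect('rs',(0,140,70),(8,255,255),20,28,(320,400,60,120))
rect('ys',(22,120,70),(34,255,255),20,28,(410,500,60,130))
rect('rh',(0,140,70),(8,255,255),55,65,(320,400,150,220))
rect('yh',(22,120,70),(34,255,255),55,65,(400,500,150,220))
rect('yb',(22,120,70),(34,255,255),42,50,(400,500,60,130))
for a,b in(('bs','rs'),('rh','yh')):
    v=R[b]-R[a]; print(a,b,np.linalg.norm(v),np.degrees(np.arctan2(v[1],v[0]))-90)
v=R['rh']-R['rs'];print('rs-rh',np.linalg.norm(v),np.degrees(np.arctan2(v[1],v[0])))
# board front edge
k=(z>3)&(z<10)&(hsv[...,1]<60); pts=[]
for c in range(215,490):
    r=np.where(k[:,c])[0]
    if len(r): pts.append(P[r[0],c])
pts=np.array(pts);vx,vy,x0,y0=cv2.fitLine(pts[:,:2].astype(np.float32),cv2.DIST_HUBER,0,.01,.01).ravel();print('board front',len(pts),np.degrees(np.arctan2(vy,vx))%180-90,x0,y0)
# block top in hand
T=np.array(Ro.from_quat(read_state()['ee_rot']).as_matrix());print('tool bay angle',np.degrees(np.arctan2(-T[1,0],-T[0,0])))
zt=178.5-7.2+32
k=(abs(z-zt)<5)&(x>500)&(x<640)&(y<-250)&(y>-400); k[:,:200]=0;k[:,310:]=0;k[:165]=0
Q=P[k]; print('blk top',len(Q),np.median(Q[:,2]),cv2.minAreaRect(Q[:,:2].astype(np.float32)))
k&=cv2.inRange(hsv,np.array((100,120,60)),np.array((125,255,255)))>0
print('cap',cv2.minAreaRect(P[k][:,:2].astype(np.float32)))
for n in('scene','side'):
    f=np.load(f'/tmp/{n}0.npz');im,P=f['im'],f['P']; hsv=cv2.cvtColor(im,cv2.COLOR_RGB2HSV);x,y,z=P[...,0],P[...,1],P[...,2]
    for a,zz,b in(('hood',(57,64),(540,620,-360,-280)),('sill',(22,27),(470,510,-330,-260))):
        k=(cv2.inRange(hsv,np.array((100,120,60)),np.array((125,255,255)))>0)&(z>zz[0])&(z<zz[1])&(x>b[0])&(x<b[1])&(y>b[2])&(y<b[3])
        print(n,a,k.sum(),cv2.minAreaRect(P[k][:,:2].astype(np.float32)))
E
```

```text
bs 372 [ 490.8 -293.2] [46.5 14.9] 73.6
rs 382 [ 519.4 -198.6] [47.2 14.6] 72.7
ys 403 [ 551.7 -103.1] [50.  21.3] 74.4
rh 1472 [ 608.5 -225.4] [47.5 36.2] 73.4
yh 1530 [ 637.6 -129.7] [49.2 35.8] 73.0
yb 499 [ 555.1 -105. ] [31.3 14.2] 73.8
bs rs 98.78600227116505 -16.83371587855258
rh yh 100.01675656387656 -16.893631298659784
rs-rh 93.09324729146799 -16.6733056475588
board front 275 -16.846436 497.16876 -213.4112
tool bay angle -15.666152987018656
blk top 9571 202.50291013532637 ((579.3805541992188, -327.42584228515625), (52.48283004760742, 83.85556030273438), 56.102813720703125)
cap ((548.1473388671875, -318.6818542480469), (29.240802764892578, 15.850956916809082), 72.81136322021484)
scene hood 90 ((579.8578491210938, -317.56353759765625), (50.468570709228516, 36.61515808105469), 75.01734161376953)
scene sill 12 ((486.43218994140625, -290.2763977050781), (44.441741943359375, 9.263714790344238), 75.29730987548828)
side hood 397 ((580.5526123046875, -322.505615234375), (48.840877532958984, 35.786842346191406), 73.1180648803711)
side sill 92 ((490.5104064941406, -295.4784240722656), (46.608001708984375, 13.01265811920166), 72.50467681884766)
```

Call:
drive_tool([
  [[1,-25,9.8,0,-1.1],[1,-25,9.8,0,0],[1,-25.5,9.8,0,0],[1,0,0,0,0],[1,0,0,-30,0],[1,0,0,-35,0],[1,0,0,-35,0],[1,0,0,-20,0],[1,0,0,0,0],[1,0,0,0,0]],
])

```text
clock: 11.73
position: [513.8, -299.0, 62.1]
ee_rot: [0.144, 0.99, 0.0, -0.002]
contact_force: [1.5, 0.4, -3.8]
gripper_width: 29.1
grasp_force: 60.9
```

```bash
python3 - <<'E'
from h import *
s=read_state(); p=s['position'];print(p,s['ee_rot'],s['clock'])
e=np.array([.957,-.29]);n=np.array([.29,.957]);h=np.array([532.6,-306.8])
print('tcp bay',(p[:2]-h)@e,(p[:2]-h)@n); T=Ro.from_quat(s['ee_rot']).as_matrix();print(T.round(3).tolist(),np.degrees(np.arctan2(-T[1,0],-T[0,0])))
im,d,m,C=cam('side'); P=cloud(d,m,C);hsv=cv2.cvtColor(im,cv2.COLOR_RGB2HSV)
save('pics/x.png',cv2.resize(im[220:345,190:360],(800,588),interpolation=2))
E
```

```text
[ 513.78194308 -299.02210404   62.07348996] [ 1.44262494e-01  9.89537480e-01  8.70852176e-05 -1.97531684e-03] 11.7333
tcp bay -20.264470298840735 1.9862099300045124
[[-0.958, 0.286, -0.004], [0.286, 0.958, 0.001], [0.004, -0.0, -1.0]] -16.58922582405122
```

View pics/x.png

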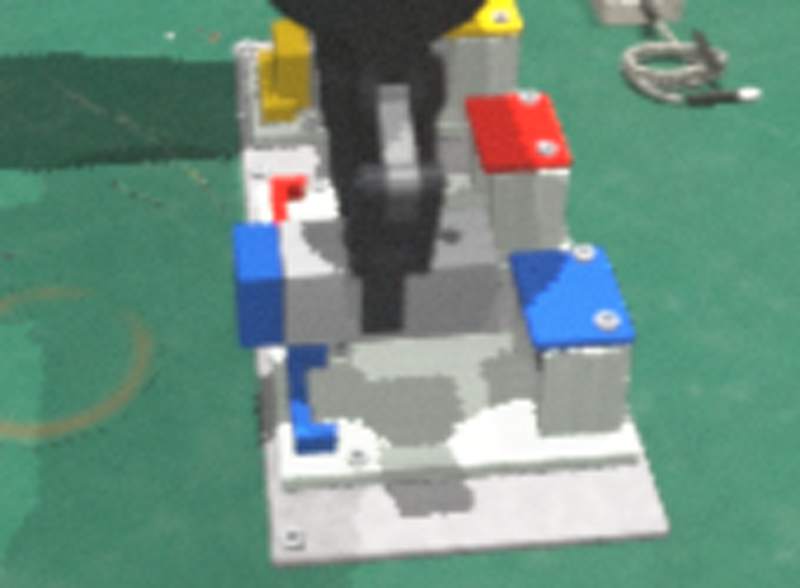

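The side crop shows the block level above the blue bay, tail beyond the sill at (305,400) and nose short of the hood at (570,290). I'll shift 2 mm sideways, lower to the sill and release so the nose drops.

Call:
drive_tool([
  [[1,-0.6,-1.9,-10,0],[1,0,0,-10,0],[1,0,0,-5,0],[1,0,0,-2,0],[1,0,0,-2,0],[1,0,0,-1,0],[1,0,0,0,0],[1,0,0,0,0]],
])

```text
clock: 12.45
position: [514.2, -302.0, 33.7]
ee_rot: [0.145, 0.989, -0.0, 0.0]
contact_force: [0.1, -0.1, -5.5]
gripper_width: 29.1
grasp_force: 61.1
```

Call:
drive_tool([
  [[1,0,0.7,-1,0],[1,0,0,-1,0],[1,0,0,-0.5,0],[1,0,0,0,0],[1,0,0,0,0]],
])

```text
clock: 12.87
position: [514.1, -301.1, 31.2]
ee_rot: [0.145, 0.989, -0.0, 0.0]
contact_force: [0.0, 0.2, -2.9]
gripper_width: 29.0
grasp_force: 61.4
```

Call:
drive_tool([
  [[0.1,0,0,0,0],[0.1,0,0,0,0],[0.1,0,0,0,0],[0.1,0,0,-3,0],[0.1,0,0,0,0],[0.1,0,0,0,0]],
])

```text
clock: 13.37
position: [514.0, -301.2, 27.8]
ee_rot: [0.145, 0.989, -0.0, -0.0]
contact_force: [0.2, 0.6, 0.1]
gripper_width: 37.9
grasp_force: 0.0
```

```bash
python3 - <<'E'
from h import *
s=read_state(); print(s['position'],s['contact_force'],s['gripper_width'])
im,d,m,C=cam('side')
save('pics/y.png',cv2.resize(im[220:345,190:360],(800,588),interpolation=2))
E
```

```text
[ 514.00976756 -301.16713379   27.82944529] [0.23862374 0.55535648 0.11289654] 37.9463215739871
```

View pics/y.png

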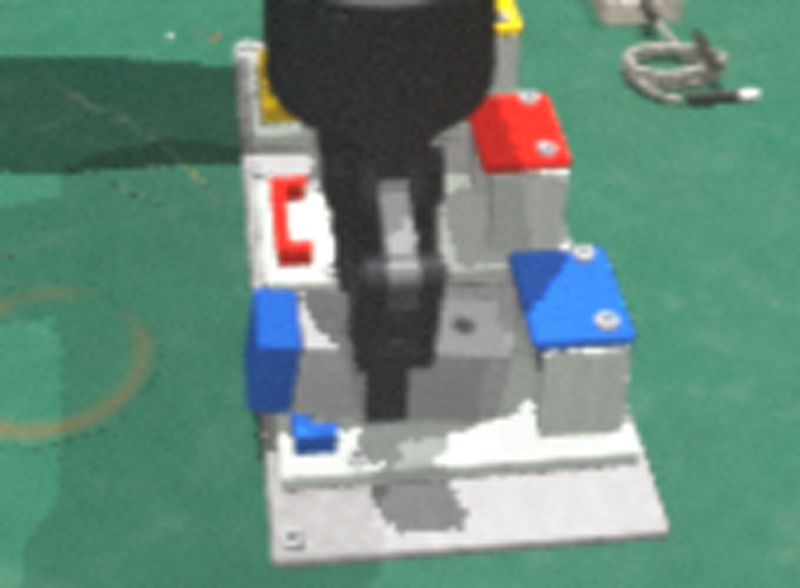

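The crop shows the block tilted nose-down: cap raised over the sill at (275,350), nose on the floor at the hood's front edge. I'll grip again and slide in.

Call:
drive_tool([
  [[1,0,0,0,0],[1,0,0,0,0],[1,0,0,0,0],[1,0,0,0.6,0],[1,2.9,-0.9,0,0],[1,3.8,-1.2,0,0],[1,3.8,-1.2,0,0],[1,3.8,-1.1,0,0],[1,0,0,0,0],[1,0,0,0,0]],
])

```text
clock: 14.25
position: [527.1, -305.4, 28.1]
ee_rot: [0.145, 0.989, 0.0, -0.001]
contact_force: [-3.5, 0.0, 1.5]
gripper_width: 28.8
grasp_force: 60.4
```

Call:
drive_tool([
  [[1,1.9,-0.6,0,0],[1,1.9,-0.6,0,0],[1,0,0,0,0],[1,0,0,0,0]],
])

```text
clock: 14.58
position: [531.5, -306.6, 28.1]
ee_rot: [0.145, 0.989, 0.0, -0.001]
contact_force: [-4.4, 1.7, -1.1]
gripper_width: 28.5
grasp_force: 60.3
```

Call:
drive_tool([
  [[1,1.9,-0.6,0,0],[1,1.9,-0.6,0,0],[1,0,0,0,0],[1,0,0,0,0]],
])

```text
clock: 14.92
position: [532.3, -306.9, 28.2]
ee_rot: [0.146, 0.989, 0.001, -0.004]
contact_force: [-9.8, 3.8, 6.3]
gripper_width: 28.7
grasp_force: 61.1
```

Call:
drive_tool([
  [[1,1.9,-0.6,0,0],[1,1.9,-0.6,0,0],[1,0,0,0,0],[1,0,0,0,0]],
])

```text
clock: 15.25
position: [535.0, -307.8, 28.3]
ee_rot: [0.146, 0.989, 0.001, -0.005]
contact_force: [-12.1, 4.7, 8.5]
gripper_width: 28.9
grasp_force: 61.3
```

Call:
drive_tool([
  [[1,1.9,-0.6,0.5,0],[1,1.9,-0.6,0.5,0],[1,0,0,0,0],[1,0,0,0,0]],
])

```text
clock: 15.58
position: [538.0, -308.6, 28.5]
ee_rot: [0.146, 0.989, 0.001, -0.006]
contact_force: [-12.8, 4.0, 5.8]
gripper_width: 28.9
grasp_force: 60.9
```

```bash
python3 - <<'E'
from h import *
s=read_state(); p=s['position'];print(p,s['contact_force'],s['wrist_torque'])
e=np.array([.957,-.29]);n=np.array([.29,.957]);h=np.array([532.6,-306.8])
im,d,m,C=cam('side'); P=cloud(d,m,C);hsv=cv2.cvtColor(im,cv2.COLOR_RGB2HSV)
save('pics/z.png',cv2.resize(im[220:345,190:360],(800,588),interpolation=2))
k=cv2.inRange(hsv,np.array((100,120,60)),np.array((125,255,255)))>0
Q=P[k]; b=np.c_[(Q[:,:2]-h)@e,(Q[:,:2]-h)@n,Q[:,2]-14]; b=b[(abs(b[:,1])<22)&(b[:,0]>-80)&(b[:,0]<-20)&(b[:,2]>11)]
print('cap bay lo/hi',np.percentile(b,[2,50,98],axis=0).round(1),len(b),'tcp',(p[:2]-h)@e,(p[:2]-h)@n)
E
```

```text
[ 537.96968148 -308.64341255   28.45381258] [-12.84113398   4.01731646   5.81486936] [1.28871974 3.24349484 0.08053796]
cap bay lo/hi [[-40.2 -16.7  15.2]
 [-31.7 -13.6  39.3]
 [-22.8  10.   45.7]] 254 tcp 5.673374818612564 -0.2069381807107255
```

View pics/z.png

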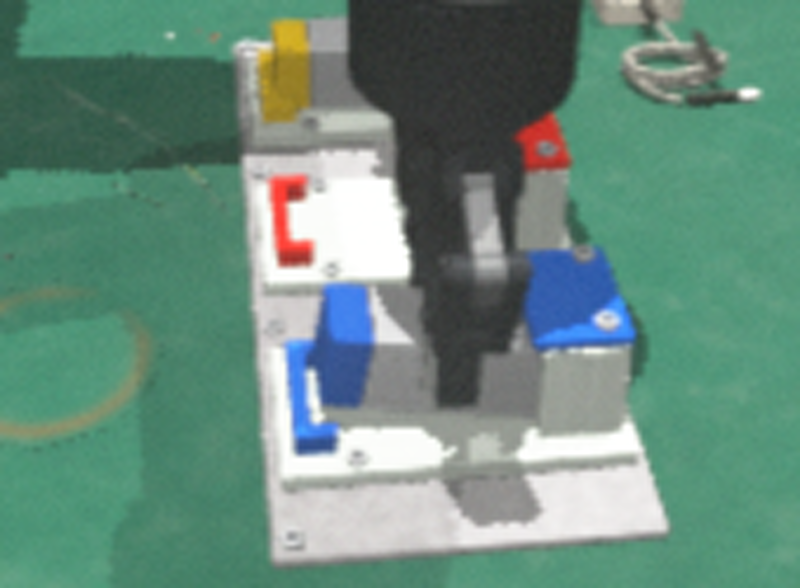

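The crop shows the cap (345,345) inside the sill (300,390), still raised, with the nose deep under the hood. I'll press the held block flat.

Call:
drive_tool([
  [[1,0,0,-1,0],[1,0,0,-1,0],[1,0,0,-1,0],[1,0,0,-1,0],[1,0,0,0,0]],
])

```text
clock: 16.05
position: [537.8, -308.7, 27.9]
ee_rot: [0.145, 0.989, 0.001, -0.006]
contact_force: [-18.2, 9.2, 22.5]
gripper_width: 29.4
grasp_force: 63.2
```

Call:
drive_tool([
  [[1,0,0,-0.8,0],[1,0,0,-0.8,0],[1,0,0,0,0],[1,0,0,0,0]],
])

```text
clock: 16.38
position: [537.4, -308.9, 26.5]
ee_rot: [0.145, 0.989, 0.001, -0.006]
contact_force: [-20.1, 7.8, 23.2]
gripper_width: 29.1
grasp_force: 63.6
```

Call:
drive_tool([
  [[1,0.2,0,-0.8,0],[1,0.2,0,-0.8,0],[1,0.2,0,-0.8,0],[1,0,0,0,0],[1,0,0,0,0]],
])

```text
clock: 16.8
position: [536.5, -308.5, 23.7]
ee_rot: [0.146, 0.989, 0.001, -0.008]
contact_force: [-20.9, 9.0, 25.0]
gripper_width: 28.9
grasp_force: 64.7
```

Call:
drive_tool([
  [[1,0.2,0,-0.8,0],[1,0.2,0,-0.8,0],[1,0,0,0,0],[1,0,0,0,0]],
])

```text
clock: 17.13
position: [536.0, -308.4, 21.8]
ee_rot: [0.146, 0.989, 0.001, -0.009]
contact_force: [-23.7, 9.1, 24.4]
gripper_width: 28.9
grasp_force: 65.3
```

Call:
drive_tool([
  [[1,0.2,0,-0.7,0],[1,0.2,0,-0.5,0],[1,0,0,0,0],[1,0,0,0,0]],
])

```text
clock: 17.47
position: [535.9, -308.2, 20.8]
ee_rot: [0.146, 0.989, 0.001, -0.01]
contact_force: [-24.3, 9.5, 26.3]
gripper_width: 29.2
grasp_force: 66.1
```

```bash
cat >> h.py <<'E'
e=np.array([.957,-.29]);n=np.array([.29,.957]);h=np.array([532.6,-306.8])
def chk(cn='side'):
    s=read_state(); p=s['position'];print(p.round(1),s['contact_force'].round(1),'tcp',(p[:2]-h)@e,(p[:2]-h)@n)
    im,d,m,C=cam(cn); P=cloud(d,m,C);hsv=cv2.cvtColor(im,cv2.COLOR_RGB2HSV)
    Q=P[cv2.inRange(hsv,np.array((100,120,60)),np.array((125,255,255)))>0]
    b=np.c_[(Q[:,:2]-h)@e,(Q[:,:2]-h)@n,Q[:,2]-14]; b=b[(abs(b[:,1])<22)&(b[:,0]>-80)&(b[:,0]<-15)&(b[:,2]>13)]
    print('cap',np.percentile(b,[2,50,98],axis=0).round(1).tolist(),len(b))
    b=np.c_[(P[...,:2].reshape(-1,2)-h)@e,(P[...,:2].reshape(-1,2)-h)@n,P[...,2].ravel()-14]
    for lo,hi in((-40,-34),(-34,-28),(-28,-22),(-22,-16),(15,20),(20,25),(25,30)):
        q=b[(abs(b[:,1])<11)&(b[:,0]>lo)&(b[:,0]<hi)&(b[:,2]>22)&(b[:,2]<48)]
        if len(q)>3: print(lo,hi,'top z',np.median(q[:,2]).round(1),len(q))
    return im,P
E
python3 -c "
from h import *
im,P=chk(); save('pics/q.png',im)"
```

```text
[ 535.9 -308.2   20.8] [-24.3   9.5  26.3] tcp 3.524350215637251 -0.4078829220038346
cap [[-42.0, -17.0, 13.6], [-35.0, -11.3, 31.5], [-28.0, 11.9, 33.8]] 194
-40 -34 top z 32.3 34
-34 -28 top z 32.7 33
-28 -22 top z 32.2 31
-22 -16 top z 32.3 33
```

Call:
drive_tool([
  [[1,-1.9,0.6,0.3,0],[1,-1.9,0.6,0.3,0],[1,0,0,0,0],[1,0,0,0,0]],
])

```text
clock: 17.85
position: [535.8, -308.2, 20.7]
ee_rot: [0.146, 0.989, 0.001, -0.005]
contact_force: [-16.4, 5.9, 15.0]
gripper_width: 28.9
grasp_force: 64.5
```

```bash
python3 -c "
from h import *
chk()"
```

```text
[ 535.8 -308.2   20.7] [-16.4   5.9  15. ] tcp 3.4506860622537756 -0.3756187850945717
cap [[-42.2, -16.8, 13.4], [-35.0, -11.7, 31.1], [-28.2, 10.5, 33.6]] 185
-40 -34 top z 32.3 31
-34 -28 top z 32.3 35
-28 -22 top z 32.1 31
-22 -16 top z 32.1 33
```

Flat and stable, and the force is easing. I'll ease off more, then release and lift.

Call:
drive_tool([
  [[1,-1.9,0.6,0.2,0],[1,-1.9,0.6,0.2,0],[1,0,0,0,0],[1,0,0,0,0],[0.1,0,0,0,0],[0.1,0,0,0,0],[0.1,0,0,0,0],[0.1,0,0,0,0]],
])

```text
clock: 18.57
position: [538.5, -308.1, 19.9]
ee_rot: [0.145, 0.989, -0.0, 0.001]
contact_force: [0.5, -0.1, -0.4]
gripper_width: 38.4
grasp_force: 0.0
```

```bash
python3 -c "
from h import *
im,P=chk()"
```

```text
[ 538.5 -308.1   19.9] [ 0.5 -0.1 -0.4] tcp 6.007453188118434 0.49198214597007733
cap [[-43.2, -16.4, 14.2], [-36.5, -11.1, 30.9], [-29.2, 10.4, 33.1]] 182
-40 -34 top z 31.8 33
-34 -28 top z 31.8 32
-28 -22 top z 31.5 32
-22 -16 top z 31.8 30
```

Call:
drive_tool([
  [[-0.2,0,0,0,0],[-0.2,0,0,0,0],[-0.2,0,0,5,0],[-0.2,0,0,30,0],[-0.2,0,0,40,0],[-0.2,0,0,40,0],[-0.2,0,0,40,0],[-0.2,15,-5,0,0],[-0.2,25,-8,0,0],[-0.2,0,0,0,0],[-0.2,0,0,0,0]],
])

```text
clock: 19.53
position: [577.7, -320.9, 174.4]
ee_rot: [0.145, 0.989, 0.0, -0.0]
contact_force: [-0.7, -0.1, -0.9]
gripper_width: 51.3
grasp_force: 0.0
```

```bash
python3 - <<'E'
from h import *
chk()
im,P=chk('wrist'); save('pics/f.png',im)
z=P[...,2]; b=np.stack([(P[...,:2]-h)@e,(P[...,:2]-h)@n],-1)
k=(abs(z-46)<4)&(abs(b[...,1])<25)&(b[...,0]>-60)&(b[...,0]<30)
print(cv2.minAreaRect(b[k].astype(np.float32)),b[k].min(0),b[k].max(0))
E
```

```text
[ 577.7 -320.9  174.4] [-0.7 -0.1 -0.9] tcp 47.27811726807806 -0.45141891675589463
cap [[-43.2, -16.3, 13.6], [-36.6, -11.4, 30.7], [-29.3, 10.2, 32.9]] 182
-40 -34 top z 31.8 33
-34 -28 top z 31.6 33
-28 -22 top z 31.8 33
-22 -16 top z 31.6 35
15 20 top z 31.7 25
20 25 top z 31.5 28
25 30 top z 31.8 24
[ 576.9 -320.7  174.2] [-1.5  0.3  0.2] tcp 46.48127718418886 -0.469444243940606
cap [[-44.6, -14.0, 29.4], [-37.2, -0.3, 31.2], [-29.8, 13.4, 32.6]] 501
-40 -34 top z 31.4 153
-34 -28 top z 31.0 135
-28 -22 top z 31.1 154
-22 -16 top z 31.2 131
15 20 top z 31.3 105
20 25 top z 31.3 105
25 30 top z 31.3 96
((-7.370937347412109, -0.32677459716796875), (30.00595474243164, 74.7406005859375), 89.98597717285156) [-44.73884205 -15.33139782] [29.99638767 14.68008234]
```

View pics/f.png

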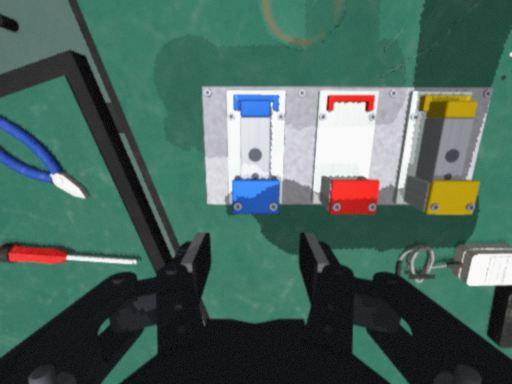

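The block's cap (256,107) sits against the blue sill (257,98) and its nose is under the hood (256,195). It lies flat, about 0.3 mm from home along the bay and 0.3 mm across. The yellow block is untouched.

```bash
python3 -c "
from h import *
print(job_done())"
```

```text
the job is handed in; nothing more can be done
None
```

The blue-ended block is back in its bay, flat behind the blue sill with its bare end under the hood and within about 1 mm of home; I handed the job in at about 20 s of the 58 s and got no verdict back.

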